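# Pile the sharpening stones and hold the stone case open

## Robot

A 6-joint arm with a two-finger parallel gripper is mounted at the origin on the work surface. World frame = base frame: x ahead of the robot, y to its left, z up, the work surface at z = 0. Lengths are in mm, angles in rad, forces in N, time in s.
With the tool pointing down it reaches from about 350 to 775 mm from the base axis. Payload 7.3 kg.
Tool frame: the origin (TCP) lies at the very end of the fingers, on their centre line; the grasp point (between the pads) lies 19 mm behind it; z points along the fingers, y is the line along which they close (so a half turn about z gives the same grasp; the last joint's range is limited). The gripper opens to 92 mm and grips with 3 to 60 N. Pads are 19 mm wide; open, the fingers measure 130 mm over their backs; the gripper's body (75 mm by 190 mm) begins 47 mm behind the grasp point.
Start: joints at [-1.492, 0.342, 1.524, -0, 1.275, -0.146], TCP at [117.05, -511.805, 226.741] pointing down, gripper open.
Joint ranges: [-2.53, 2.53], [-0.77, 2.02], [0.04, 2.7], [-1, 4.14], [0.28, 2.66], [-3.11, 3.11]. Speed limits (rad/s): [2.57, 2.57, 3.14, 3.14, 3.14, 3.14].

## Interface

Orientations are given as [roll, pitch, yaw] about the fixed x, y, z axes, in that order (R = Rz(yaw) Ry(pitch) Rx(roll)).
In Python, from plant import bot gives the robot as it stands.
- The arm moves only by the tool apply_moves, never from a script. Its argument "motion" is text: rows parted by semicolons, each of 4 numbers parted by spaces: the shift along the tool's x, y, z in m, then the turn about the tool's z in degrees. A call has 1 to 8 rows; each row shifts and turns the commanded pose from where the row before left it, along the tool's axes as they then stand; what a row does not reach is not made up. A row lasts 1/8 s, in which the tool goes at most 62.5 mm and 10.7 degrees, less where a joint would pass 70% of its speed; a pose out of reach is approached as far as the arm can. A call with a gripper value outside its range is refused whole. "fingers" is the opening, from -1 (shut) to 1 (fully open), set as the call begins (left out, the last holds). The fingers move at their own pace and stop on an object; the grip force is fixed at half the most. Time passes only in rows, so rows that do not move let the fingers close. It gives the time, the measured TCP pose, the force, the opening and the grip force at its end, in the units of the state.
- bot.get_obs(): the state, without advancing time (a new reading comes with each control period).
- bot.capture(name): name is "scene" or "top" or "wrist"; returns a dict with "img" (400x640x3 uint8, blue, green, red), "range_z" (400x640 float32, mm along the optical axis (not along the pixel's ray), 0 where there is no reading), "fx", "fy", "cx", "cy" (pixels), "world_from_camera" (4x4, takes a point from camera to world coordinates); the wrist camera has in their place "mount" (4x4, takes a point from camera to tool coordinates, whose origin is the TCP and whose axes are the flange's). Camera axes: x right, y down, z forward; pixel columns grow to the right and rows downward; lengths in mm; the calibration is good to about 2 mm. A picture is of the moment at which its call begins: read the wrist's pose just before it.
- bot.close_job(): hands the job in; it is judged then, once.
Trained networks look in a picture, given as the dict that the camera call returned (one of the last four; its "shot" number tells which), for a name from the list of things; names that differ only in an ending like _2 or _b are one class to them, and where a whole thing is asked for, a point or a joint stands for the part that bears it (a point fixed in the world has none). Each returns a list of dicts, best first, with "p" (0 to 1); they miss things now and then, are a little off and sometimes report something else, mostly with a low value. They report only what shows in the picture. A call takes as long as a camera call. They do not tell look-alikes from the thing itself.
- bot.cut_out(picture, thing): "pixels" (400x640 bool, what is visible of it) and "point" ([column, row] in pixels, amid what is visible of it).
The state is a dict: "time": time; "joint_positions": joint angles; "dq": joint speeds; "tau": joint torques, N m; "tool_pos": TCP position; "tcp_rot": TCP orientation; "contact_force": force on the tool from outside, world axes, zero at the start; "moment": the same for the moment, N m; "grip_width": finger opening in mm; "finger_force": force on a finger pad.
Only numpy, scipy, OpenCV 4.12 (cv2) and the standard library are available. Lean on these libraries where they do the work, as an engineer would, in place of code of your own. Each camera call takes 0.05 s, during which the arm holds its last target. There are 200 camera calls.

## Task

Get the sharpening stones ready to be put away: leave the grey stone where it lies, set the brown stone gently on it and then the white stone on the brown, so that they make one square pile with edges flush. Then take the plywood stone case's lid by its yellow tab, raise it to 60 degrees open, and finish while still holding it there, because it falls shut by itself and a workmate needs both hands to put the pile in. Leave everything else on the bench where it is.

Things in the scene. Friction and masses are not known exactly. Their poses are not given: they have to be found in the camera images.
- grey_stone: grey sharpening stone, a loose flat bar 150 (its x) x 50 (its y) x 25 high, about 0.45 kg; origin at the centre of its underside. Bottom of the pile; stays where it lies
- brown_stone: red-brown sharpening stone, same size, axes, origin and about the same mass as the grey one. Middle of the pile
- white_stone: white sharpening stone, same size, axes, origin and about the same mass as the grey one. Top of the pile
- case: open-topped plywood stone case fixed to the bench, 160 (its x) x 240 (its y) x 90 high, under a hinged lid; origin at the centre of its underside on the bench; its -x side (front) faces roughly to the robot. The hinge runs along its y at its far top edge
- lid (a joint): angle of the case's lid in rad: 0 shut (lid level), grows as the front edge is lifted up and back, 1.047 is 60 degrees open, stop at 1.9. The lid, about 0.4 kg, swings freely: no spring, it falls shut from 60 degrees if let go
- lid_hinge (a point): point on the hinge line, in the middle of the case's far top edge (80 beyond the case's origin along its +x, 90 above the bench). The lid panel, 162 x 244 x 10 thick, lies on the case's rim when shut, its underside level with this point; axes turn with the lid
- lid_tab (a point): grip point in the yellow tab on the middle of the lid's front edge, in the lid's plane. Tab 30 wide (along the hinge), 14 thick, stands 54 out; the point is midway in width and thickness, 36 out from the panel. Shut, it lies 198 to the front of the hinge point and 7 above it. Its y runs along the hinge: pads closing along y pinch it and it can pivot between them; axes turn with the lid
- oil_bottle: bystander, leave alone: amber oil bottle with red cap, diameter 52, height 140; origin at the centre of its base
- screw_jar: bystander, leave alone: glass jar with steel cap, diameter 64, height 85; origin at the centre of its base
- mug: bystander, leave alone: blue mug, diameter 80, height 90; origin at the centre of its base
- screwdriver: bystander, leave alone: screwdriver with orange handle, 200 long, lying flat; origin under its middle, its x axis along the shaft
- sanding_block: bystander, leave alone: cork sanding block 100 x 60 x 35; origin at the centre of its underside
- ear_muffs: bystander, leave alone: green ear defenders with a black headband lying flat, about 160 x 140, 72 high; origin on the table between the two cups
There are look-alikes about, which are no part of the job. There is more than one size of the brown_stone; the job needs the largest.

How it is judged:
By the outcome, as a careful person would: the job done as asked, in the order asked, and still so for the second after the job is handed in, while the arm keeps its last pose, push and grip.
It also fails if it takes over 72 s, if anything falls off the work surface, if the arm or the gripper's body presses on something with over 40 N, if the wrist force passes 120 N, or if a joint passes its speed limit or range.

## Working session

There is one attempt and no reset: what is moved stays moved. The work goes in short steps, Python scripts to look and compute and a tool call to move; the robot and the scene stay as the last step left them, time stands still between calls to the robot, and variables do not carry over. Pictures are saved under pics/ and viewed, at most 10 in all, crops included, and the job is handed in when it is done.

Besides the shell and the picture viewer there is one more tool, called by a JSON object that holds its "api" and its "payload", one argument or row to a line. apply_moves: Moves the arm, as the interface text tells. Its arguments: {"type":"object","properties":{"motion":{"type":"string"},"fingers":{"type":"number"}},"required":["motion"]}

```bash
mkdir -p pics; ls; cat > h.py <<'E'
import numpy as np, cv2
from plant import bot
from scipy.spatial.transform import Rotation as R
def world(c, obs=None):
    z=c["range_z"].astype(float); v,u=np.mgrid[:400,:640]
    P=np.stack([(u-c["cx"])/c["fx"]*z,(v-c["cy"])/c["fy"]*z,z],-1)
    if "world_from_camera" in c: T=np.array(c["world_from_camera"])
    else:
        W=np.eye(4); W[:3,:3]=R.from_euler('xyz',obs["tcp_rot"]).as_matrix(); W[:3,3]=obs["tool_pos"]; T=W@np.array(c["mount"])
    return P@T[:3,:3].T+T[:3,3], z>0
def rect(P,m,tol=6):
    p=P[m]; zt=np.percentile(p[:,2],80); q=p[abs(p[:,2]-zt)<tol]
    r=cv2.minAreaRect(q[:,:2].astype(np.float32)); (cx,cy),(w,h),a=r
    if w<h: w,h,a=h,w,a+90
    return np.round([cx,cy,np.median(q[:,2]),w,h,(a+90)%180-90],1)
E
python3 - <<'E'
from h import *
print(bot.get_obs())
for n in ["top","scene"]:
    c=bot.capture(n); cv2.imwrite(f"pics/{n}0.png",c["img"]); P,ok=world(c)
    for t in ["grey_stone","brown_stone","white_stone","case","lid_tab","oil_bottle","screw_jar","mug","screwdriver","sanding_block","ear_muffs"]:
        for d in bot.cut_out(c,t):
            m=d["pixels"]&ok
            if m.sum()>20: print(n,t,round(d["p"],2),np.round(d["point"]),rect(P,m))
E
```

```text
pics
{'time': 0.0, 'joint_positions': array([-1.49197983e+00,  3.42730112e-01,  1.52504779e+00, -2.70582028e-06,
        1.27541845e+00, -1.46003901e-01]), 'dq': array([ 0.00015045,  0.00019461, -0.00134869,  0.00104235,  0.00054315,
       -0.00050432]), 'tau': array([-3.35640041e-03, -4.31246674e+01, -2.44223464e+01,  7.15253293e-02,
        5.60526608e-02, -1.22711663e-04]), 'tool_pos': array([ 117.02372856, -511.35203897,  226.03040503]), 'tcp_rot': array([-3.14000564e+00, -2.30755179e-04,  2.24821005e-01]), 'contact_force': array([ 0.54577874, -0.69732428, -0.11119499]), 'moment': array([0.0206995 , 0.00159909, 0.01972192]), 'finger_force': 0.0, 'grip_width': 92.03468956250178}
top grey_stone 0.65 [293. 223.] [483.  -16.3  25.1 149.3  50.2  -4.3]
top grey_stone 0.28 [501. 180.] [ 579.6 -521.6   68.2  119.    52.5   73.5]
top brown_stone 0.96 [432. 296.] [ 295.3 -381.7   17.2  102.    33.5  -46.6]
top brown_stone 0.82 [357. 262.] [ 382.1 -181.    17.1  100.8   33.8   75.3]
top brown_stone 0.67 [353. 194.] [ 550.2 -173.9   25.   149.4   50.4   12.7]
top white_stone 0.91 [410. 210.
[... 1312 characters left out ...]
.3 106.   33.1  25.1  38.2]
scene oil_bottle 0.71 [381. 243.] [726.8  19.4 105.6  34.1  28.1  47.3]
scene screw_jar 0.9 [325. 276.] [ 724.3 -158.8   86.    53.    52.6   -8. ]
scene mug 0.96 [264. 311.] [ 749.5 -331.9   79.7   93.2   76.2   13.5]
scene mug 0.32 [237. 250.] [ 513.4 -318.8   25.7  153.5   49.6   -6.9]
scene screwdriver 0.72 [377. 156.] [404.2 251.6  25.8  76.3  25.2  62.7]
scene sanding_block 0.71 [171. 264.] [ 466.2 -485.9   35.3  101.4   63.    46.5]
scene sanding_block 0.32 [424. 176.] [585.5 266.  103.7 248.7 218.  -77.6]
scene ear_muffs 0.69 [164. 304.] [ 584.7 -520.5   68.4  119.4   55.1   76.6]
scene ear_muffs 0.35 [290. 241.] [ 555.9 -171.7   26.1  149.6   51.7   13.1]
```

```bash
python3 - <<'E'
import cv2
i=cv2.imread("pics/top0.png"); cv2.imwrite("pics/top0c.png",cv2.resize(i[90:340,120:520],(800,500),interpolation=cv2.INTER_CUBIC))
E
```

```text
(no output)
```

View pics/top0c.png

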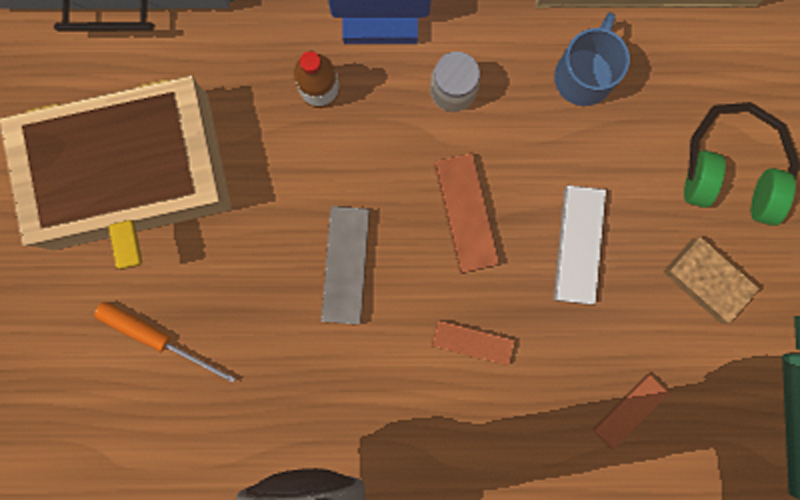

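Brown candidates in the top picture are (353,194) at 149x50, (357,262) at 101x34 and (432,296) at 102x34. The one at (353,194) is the largest and matches the stated 150x50, and the enlarged crop confirms it. The lid is shut, with its yellow tab at about (182,212).

{"api": "apply_moves", "payload": {
  "motion": "0.05 -0.0233 0 0;0.05 -0.0233 0 0;0.05 -0.0233 0 0;0.05 -0.0233 0 0;0.05 -0.0233 0 0;0.05 -0.0233 0 0;0.05 -0.0233 0 0;0.05 -0.0233 0 0",
  "fingers": 1
}}

```text
time: 2.2
tool_pos: [466.8, -239.7, 226.9]
tcp_rot: [3.141, -0.0, 0.225]
contact_force: [-0.3, -0.3, -0.2]
grip_width: 91.8
finger_force: 0.0
```

{"api": "apply_moves", "payload": {
  "motion": "0.05 -0.0233 0 0;0.049 -0.023 0 0;0 0 0 0;0 0 0 0"
}}

```text
time: 2.7
tool_pos: [551.3, -173.7, 226.4]
tcp_rot: [-3.142, 0.001, 0.225]
contact_force: [-0.7, -0.2, -0.6]
grip_width: 91.8
finger_force: 0.0
```

```bash
cat >> h.py <<'E'
def look(names):
    o=bot.get_obs(); c=bot.capture("wrist"); P,ok=world(c,o)
    print("tcp",np.round(o["tool_pos"],1),np.round(np.degrees(o["tcp_rot"]),2),"t",round(o["time"],2),"F",np.round(o["contact_force"],1))
    for t in names:
        for d in bot.cut_out(c,t):
            m=d["pixels"]&ok; m=cv2.erode(m.astype(np.uint8),np.ones((1,1)))>0
            if m.sum()>20 and d["p"]>.3: print(t,round(d["p"],2),np.round(d["point"]),rect(P,m,4), "edge" if m[[0,-1]].any() or m[:,[0,-1]].any() else "")
    return o,c,P
def go(x,y,z,yaw):
    "tool-axis shift (mm) and turn (deg) from measured pose"
    o=bot.get_obs(); r=R.from_euler('xyz',o["tcp_rot"])
    print("go",np.round(r.inv().apply(np.array([x,y,z])-o["tool_pos"]),1),"turn",round(np.degrees(o["tcp_rot"][2])-yaw,2))
E
python3 - <<'E'
from h import *
o,c,P=look(["brown_stone","grey_stone","white_stone"]); print(np.round(c["mount"],3))
cv2.imwrite("pics/w1.png",c["img"])
E
```

```text
tcp [ 551.3 -173.7  226.4] [-1.800e+02  6.000e-02  1.292e+01] t 2.7 F [-0.7 -0.2 -0.6]
brown_stone 0.85 [320. 163.] [ 553.1 -171.    24.   149.    49.7   12.4] 
brown_stone 0.66 [418. 200.] [ 511.6 -318.3   23.9  149.6   51.    -7.1] 
brown_stone 0.6 [284. 262.] [ 391.7 -162.4   15.6   68.3   30.9   76.2] 
grey_stone 0.91 [199. 187.] [485.9 -13.9  23.9 149.8  50.2  -4.3] 
white_stone 0.75 [421. 205.] [ 511.5 -318.3   23.9  149.6   51.1   -7. ] 
[[-1.00000e-03 -9.54000e-01 -3.01000e-01  8.27420e+01]
 [ 1.00000e+00 -1.00000e-03  0.00000e+00 -9.70000e-01]
 [-0.00000e+00 -3.01000e-01  9.54000e-01 -1.57014e+02]
 [ 0.00000e+00  0.00000e+00  0.00000e+00  1.00000e+00]]
```

{"api": "apply_moves", "payload": {
  "motion": "0.0024 -0.0022 0.05 0.4;0 0 0.05 0;0 0 0.05 0;0 0 0.04 0;0 0 0.02 0;0 0 0.0124 0;0 0 0 0;0 0 0 0"
}}

```text
time: 3.9
tool_pos: [554.1, -171.6, 5.4]
tcp_rot: [3.14, -0.002, 0.217]
contact_force: [0.3, -0.3, -0.7]
grip_width: 91.7
finger_force: 0.0
```

{"api": "apply_moves", "payload": {
  "motion": "0 0 0 0;0 0 0 0;0 0 0 0;0 0 0 0;0 0 0 0;0 0 0 0",
  "fingers": -1
}}

```text
time: 4.65
tool_pos: [553.5, -171.2, 4.3]
tcp_rot: [3.141, -0.0, 0.218]
contact_force: [-0.2, -0.5, 0.6]
grip_width: 50.0
finger_force: 30.0
```

{"api": "apply_moves", "payload": {
  "motion": "0 0 -0.02 0;0 0 -0.04 0;0 0 -0.04 0;-0.01 -0.03 0 5.6;-0.01 -0.03 0 5.6;-0.012 -0.008 0 5.6;0 0 0 0;0 0 0 0"
}}

```text
time: 5.65
tool_pos: [512.0, -108.1, 104.1]
tcp_rot: [3.141, -0.0, -0.074]
contact_force: [1.2, 0.1, -3.3]
grip_width: 49.9
finger_force: 30.0
```

```bash
python3 - <<'E'
from h import *
o,c,P=look(["brown_stone","grey_stone","white_stone"])
cv2.imwrite("pics/w2.png",c["img"]); go(485.9,-13.9,104,-4.4)
E
```

```text
tcp [ 512.  -108.1  104.1] [ 1.7999e+02 -1.0000e-02 -4.2300e+00] t 5.65 F [ 1.2  0.1 -3.3]
brown_stone 0.91 [321. 205.] [ 528.2 -108.1  123.8  116.9   50.5   -4.3] 
brown_stone 0.75 [368. 312.] [ 3.877e+02 -1.507e+02  1.580e+01  3.110e+01  1.700e+01  2.000e-01] 
grey_stone 0.67 [224. 198.] [518.7 -16.3  23.9  83.7  50.5  -4. ] 
white_stone 0.62 [555. 171.] [ 511.2 -318.3   23.9  150.1   51.9   -6.8] 
go [-32.9 -92.    0.1] turn 0.09
```

View pics/w2.png

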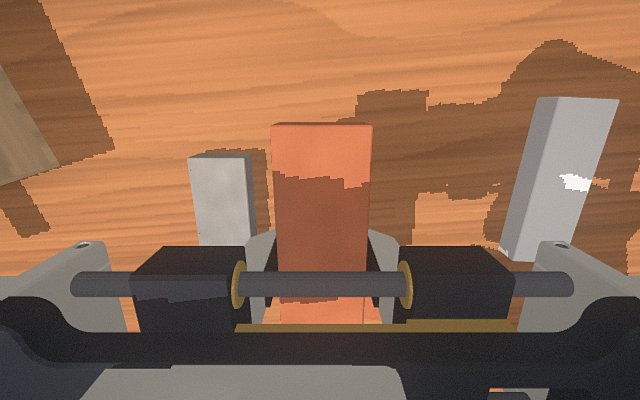

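{"api": "apply_moves", "payload": {
  "motion": "-0.0129 -0.0308 0 0;-0.01 -0.03 0 0;-0.01 -0.03 0 0;0 0 0 0;0 0 0.03 0;0 0 0.025 0;0 0 0.01 0;0 0 0 0"
}}

```text
time: 6.85
tool_pos: [485.7, -15.1, 39.0]
tcp_rot: [3.142, 0.001, -0.076]
contact_force: [0.9, 0.1, -3.7]
grip_width: 49.8
finger_force: 30.0
```

```bash
python3 - <<'E'
from h import *
print(bot.get_obs()["tool_pos"],bot.get_obs()["tcp_rot"])
go(485.9,-15.1,30,-4.3)
E
```

```text
[485.65963853 -15.06075246  38.99139206] [ 3.14153622e+00  8.37366472e-04 -7.58451873e-02]
go [0.3 0.  9. ] turn -0.05
```

{"api": "apply_moves", "payload": {
  "motion": "0 0 0.003 0;0 0 0.003 0;0 0 0.0015 0;0 0 0.001 0;0 0 0.0005 0;0 0 0.0005 0;0 0 0 0;0 0 0 0"
}}

```text
time: 7.85
tool_pos: [485.6, -14.6, 29.8]
tcp_rot: [3.141, -0.0, -0.075]
contact_force: [0.2, -0.6, -4.5]
grip_width: 49.4
finger_force: 30.0
```

{"api": "apply_moves", "payload": {
  "motion": "0 0 0.0003 0;0 0 0.0003 0;0 0 0 0;0 0 0 0"
}}

```text
time: 8.35
tool_pos: [485.6, -14.6, 29.3]
tcp_rot: [3.141, -0.0, -0.075]
contact_force: [-0.1, -0.7, -1.0]
grip_width: 49.6
finger_force: 30.0
```

{"api": "apply_moves", "payload": {
  "motion": "0 0 0.0002 0;0 0 0 0;0 0 0 0"
}}

```text
time: 8.72
tool_pos: [485.6, -14.6, 29.3]
tcp_rot: [3.141, -0.0, -0.075]
contact_force: [-2.8, 0.9, 5.5]
grip_width: 49.8
finger_force: 30.0
```

{"api": "apply_moves", "payload": {
  "motion": "0 0 0 0;0 0 0 0;0 0 0 0;0 0 0 0;0 0 -0.02 0;0 0 -0.05 0;0 0 -0.05 0;0 0 -0.02 0",
  "fingers": 1
}}

```text
time: 9.72
tool_pos: [486.8, -14.8, 172.0]
tcp_rot: [3.141, -0.005, -0.075]
contact_force: [-1.0, 0.4, 0.1]
grip_width: 91.8
finger_force: 0.0
```

{"api": "apply_moves", "payload": {
  "motion": "0 0.05 0 0;0.001 0.06 0 0;0.001 0.06 0 0;0 0.01 0 0;0 0 -0.02 0;0 0 -0.02 0;0 0 0 0;0 0 0 0"
}}

```text
time: 10.72
tool_pos: [473.7, -193.5, 208.2]
tcp_rot: [-3.141, 0.001, -0.075]
contact_force: [0.4, -0.8, -0.9]
grip_width: 91.9
finger_force: 0.0
```

```bash
python3 - <<'E'
from h import *
o,c,P=look(["brown_stone","grey_stone","white_stone"])
cv2.imwrite("pics/w3.png",c["img"])
c=bot.capture("top"); P,ok=world(c); cv2.imwrite("pics/top1.png",c["img"])
for t in ["brown_stone","white_stone"]:
  for d in bot.cut_out(c,t): print(t,d["p"],d["point"],rect(P,d["pixels"]&ok))
i=cv2.imread("pics/w3.png")[60:300,0:400]; cv2.imwrite("pics/w3c.png",cv2.resize(i,(800,480),interpolation=cv2.INTER_CUBIC))
E
```

```text
tcp [ 473.7 -193.5  208.2] [-1.7997e+02  6.0000e-02 -4.2800e+00] t 10.72 F [ 0.4 -0.8 -0.9]
brown_stone 0.85 [170. 175.] [485.1 -13.8  49.  150.5  51.4  -3.8] 
brown_stone 0.74 [316. 233.] [ 385.3 -178.3   15.9  101.2   34.7   75.4] 
grey_stone 0.71 [201. 168.] [484.9 -38.3  21.2 149.1  12.7   0.5] 
white_stone 0.73 [422. 130.] [ 511.2 -318.5   24.   150.1   50.8   -6.8] 
brown_stone 0.9 [356.8, 261.3] [ 382.1 -181.1   17.1  100.8   33.8   75.4]
brown_stone 0.86 [292.4, 220.7] [482.1 -16.   50.  149.2  50.   -4. ]
brown_stone 0.59 [434.1, 294.4] [ 296.2 -381.6   17.2  100.4   32.   -46.3]
white_stone 0.5 [175.9, 173.6] [581.4 263.9 101.8 243.  215.  -77.1]
```

View pics/w3c.png

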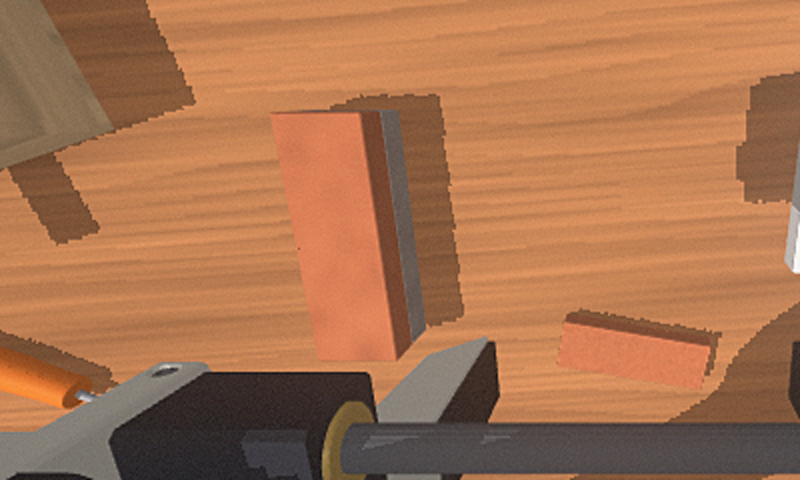

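The brown stone sits on the grey one with edges flush to about 1 mm (crop, pile around (340,235)). White comes next.

{"api": "apply_moves", "payload": {
  "motion": "0.02 0.05 0 0;0.02 0.05 0 1.3;0.0069 0.0229 0 1.3;0 0 0.05 0;0 0 0.05 0;0 0 0.05 0;0 0 0.03 0;0 0 0 0"
}}

```text
time: 12.08
tool_pos: [509.5, -319.3, 26.5]
tcp_rot: [-3.139, 0.005, -0.121]
contact_force: [0.0, -0.9, -0.4]
grip_width: 91.6
finger_force: 0.0
```

```bash
python3 - <<'E'
from h import *
go(511.3,-319.6,4.2,-6.85)
E
```

```text
go [ 1.9  0.2 22.3] turn -0.08
```

{"api": "apply_moves", "payload": {
  "motion": "0 0 0.012 0;0 0 0.008 0;0 0 0 0;0 0 0 0"
}}

```text
time: 12.58
tool_pos: [511.3, -320.7, 9.6]
tcp_rot: [3.141, -0.001, -0.121]
contact_force: [0.0, -0.7, 0.2]
grip_width: 92.0
finger_force: 0.0
```

{"api": "apply_moves", "payload": {
  "motion": "0 -0.0008 0.003 0;0 0 0.0022 0;0 0 0 0"
}}

```text
time: 12.95
tool_pos: [511.0, -319.5, 3.6]
tcp_rot: [-3.141, 0.0, -0.121]
contact_force: [0.5, 0.3, 1.0]
grip_width: 91.6
finger_force: 0.0
```

{"api": "apply_moves", "payload": {
  "motion": "0 0 0 0;0 0 0 0;0 0 0 0;0 0 0 0;0 0 0 0;0 0 0 0",
  "fingers": -1
}}

```text
time: 13.7
tool_pos: [511.1, -319.7, 3.8]
tcp_rot: [3.141, -0.0, -0.121]
contact_force: [-0.3, -0.7, -0.3]
grip_width: 50.1
finger_force: 30.0
```

{"api": "apply_moves", "payload": {
  "motion": "0 0 -0.02 0;0 0 -0.05 0;0 0 -0.05 0;0 -0.05 0 0;0 -0.06 0 -1.25;0 -0.06 0 -1.25;0 -0.025 0 0;0 0 0 0"
}}

```text
time: 14.7
tool_pos: [531.7, -123.6, 123.3]
tcp_rot: [-3.141, 0.002, -0.074]
contact_force: [-0.5, -0.3, -3.7]
grip_width: 49.7
finger_force: 30.0
```

{"api": "apply_moves", "payload": {
  "motion": "0 0 0 0;0 0 0 0"
}}

```text
time: 14.95
tool_pos: [532.0, -126.9, 123.6]
tcp_rot: [3.141, 0.0, -0.079]
contact_force: [0.2, 0.5, -3.2]
grip_width: 49.9
finger_force: 30.0
```

```bash
python3 - <<'E'
from h import *
o,c,P=look(["brown_stone","grey_stone","white_stone"])
cv2.imwrite("pics/w4.png",c["img"]); go(485.3,-15,129.3,-4.1)
E
```

```text
tcp [ 532.  -126.9  123.6] [ 1.7999e+02  2.0000e-02 -4.5000e+00] t 14.95 F [ 0.2  0.5 -3.2]
brown_stone 0.7 [204. 210.] [530.9 -17.2  48.9  59.6  50.5  -5. ] 
brown_stone 0.67 [371. 311.] [ 388.3 -172.2   15.9   34.4   19.8   -4.7] 
grey_stone 0.89 [238. 190.] [532.5 -34.8  21.6  88.8  40.2  28.7] 
white_stone 0.57 [320. 202.] [ 548.7 -127.   143.7  117.1   50.1   -4.4] 
go [ -55.3 -107.5   -5.6] turn -0.38
```

{"api": "apply_moves", "payload": {
  "motion": "-0.02 -0.04 0 -0.2;-0.02 -0.04 0 0;-0.015 -0.028 0 0;0 0 0.02 0;0 0 0.025 0;0 0 0.01 0;0 0 0.005 0;0 0 0 0"
}}

```text
time: 16.15
tool_pos: [485.7, -14.2, 64.0]
tcp_rot: [3.141, -0.0, -0.074]
contact_force: [0.9, 0.8, -3.5]
grip_width: 50.0
finger_force: 30.0
```

{"api": "apply_moves", "payload": {
  "motion": "0 0 0 0;0 0 0 0"
}}

```text
time: 16.4
tool_pos: [485.8, -14.1, 64.3]
tcp_rot: [3.141, -0.001, -0.074]
contact_force: [-0.0, 0.2, -3.5]
grip_width: 49.7
finger_force: 30.0
```

{"api": "apply_moves", "payload": {
  "motion": "0 0.0007 0.003 0;0 0 0.003 0;0 0 0.0015 0;0 0 0.001 0;0 0 0.0005 0;0 0 0.0005 0;0 0 0 0;0 0 0 0"
}}

```text
time: 17.4
tool_pos: [485.4, -14.7, 54.3]
tcp_rot: [3.141, -0.0, -0.074]
contact_force: [-0.2, 1.0, -3.5]
grip_width: 49.8
finger_force: 30.0
```

{"api": "apply_moves", "payload": {
  "motion": "0 0 0.0003 0;0 0 0.0003 0;0 0 0 0;0 0 0 0"
}}

```text
time: 17.9
tool_pos: [485.4, -14.7, 53.8]
tcp_rot: [3.141, -0.0, -0.074]
contact_force: [-1.6, 0.6, -0.4]
grip_width: 49.4
finger_force: 30.0
```

{"api": "apply_moves", "payload": {
  "motion": "0 0 0.0002 0;0 0 0 0;0 0 0 0"
}}

```text
time: 18.27
tool_pos: [485.4, -14.7, 53.8]
tcp_rot: [3.141, -0.0, -0.074]
contact_force: [-2.2, -0.1, 5.1]
grip_width: 49.8
finger_force: 30.0
```

{"api": "apply_moves", "payload": {
  "motion": "0 0 0 0;0 0 0 0;0 0 0 0;0 0 0 0;0 0 -0.02 0;0 0 -0.04 0;0 0 -0.05 0;0 0 -0.05 0",
  "fingers": 1
}}

```text
time: 19.27
tool_pos: [485.1, -14.6, 215.0]
tcp_rot: [3.142, 0.0, -0.074]
contact_force: [1.0, -0.1, -0.3]
grip_width: 91.9
finger_force: 0.0
```

{"api": "apply_moves", "payload": {
  "motion": "0 -0.05 -0.02 0;0 -0.05 0 0;0 -0.05 0 0;0 -0.02 0 0;0 0 0 0;0 0 0 0"
}}

```text
time: 20.02
tool_pos: [497.8, 154.2, 233.3]
tcp_rot: [3.141, 0.0, -0.074]
contact_force: [-0.5, -0.5, 0.8]
grip_width: 91.9
finger_force: 0.0
```

```bash
python3 - <<'E'
from h import *
o,c,P=look(["brown_stone","grey_stone","white_stone","lid_tab","case"])
cv2.imwrite("pics/w5.png",c["img"])
# yellow tab
def tab(c,P):
    h=cv2.cvtColor(c["img"],cv2.COLOR_BGR2HSV); m=((h[...,0]>20)&(h[...,0]<32)&(h[...,1]>190)&(h[...,2]>80)).astype(np.uint8)
    n,l,s,_=cv2.connectedComponentsWithStats(m)
    k=1+s[1:,4].argmax(); print("tab px",s[k],rect(P,(l==k)&(c["range_z"]>0),4))
tab(c,P)
c=bot.capture("top"); P,ok=world(c); cv2.imwrite("pics/top2.png",c["img"]); tab(c,P)
for t in ["white_stone"]:
  for d in bot.cut_out(c,t): print(t,d["p"],d["point"],rect(P,d["pixels"]&ok))
E
```

```text
tcp [497.8 154.2 233.3] [ 1.7997e+02  2.0000e-02 -4.2300e+00] t 20.02 F [-0.5 -0.5  0.8]
brown_stone 0.72 [436. 166.] [488.   11.4  45.4 147.1   2.   -4.2] 
brown_stone 0.71 [552. 227.] [ 385.2 -177.8   15.8  104.4   34.1   75.3] 
grey_stone 0.61 [426. 164.] [488.6  11.3  20.  147.1   1.8  -4.5] 
white_stone 0.86 [463. 173.] [486.  -13.   73.9 148.9  50.8  -4.2] 
lid_tab 0.95 [192.  81.] [583.8 267.2 101.5 243.3 215.1 -77.4] edge
case 0.89 [192.  83.] [583.8 267.2 101.5 243.3 215.1 -77.4] edge
tab px [230 159   7   2   7] [535.1 245.2 100.7   6.5   0.6 -82.7]Traceback (most recent call last):
  File "<stdin>", line 10, in <module>
  File "<stdin>", line 8, in tab
ValueError: attempt to get argmax of an empty sequence
```

View pics/w5.png

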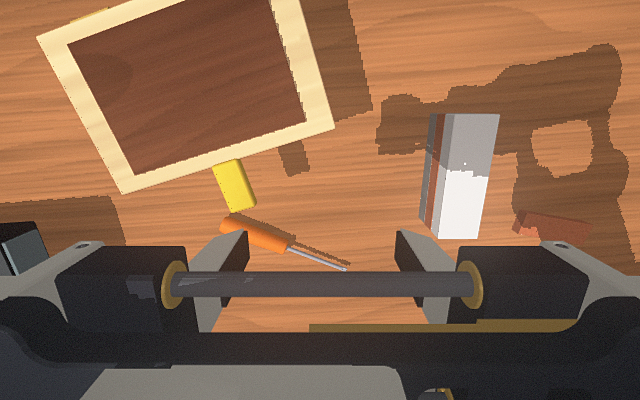

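The pile is flush on its visible sides (white top at (465,175)). The yellow tab is at (234,186) px. I'll measure it.

```bash
cat >> h.py <<'E'
def tab(c,P):
    h=cv2.cvtColor(c["img"],cv2.COLOR_BGR2HSV); m=((h[...,0]>22)&(h[...,0]<34)&(h[...,1]>150)&(h[...,2]>100)).astype(np.uint8)
    n,l,s,_=cv2.connectedComponentsWithStats(m)
    for k in range(1,n):
        if s[k,4]>60: print("tab px",s[k],rect(P,(l==k)&(c["range_z"]>0),4))
E
python3 - <<'E'
from h import *
o=bot.get_obs(); c=bot.capture("wrist"); P,ok=world(c,o); tab(c,P)
print(cv2.cvtColor(c["img"],cv2.COLOR_BGR2HSV)[186,234], P[186,234])
c=bot.capture("top"); P,ok=world(c); tab(c,P)
for d in bot.cut_out(c,"white_stone"): print(d["p"],d["point"],rect(P,d["pixels"]&ok))
go(496.5,246.5,78+60,12.6)
E
```

```text
tab px [ 212  160   42   52 1182] [506.3 250.1 102.9  53.5  27.1  12.7]
[ 25 174 248] [506.99530466 248.75887575 102.16200734]
0.86 [287.4, 220.7] [482.7 -16.   75.1 149.3  50.   -4.3]
go [ -8.2 -91.5  95.5] turn -16.84
```

{"api": "apply_moves", "payload": {
  "motion": "-0.0037 -0.0462 0 0;-0.0036 -0.0462 0 0;0 0 0 -8.4;0 0 0 -8.4;0 0 0.04 0;0 0 0.04 0;0 0 0 0;0 0 0 0"
}}

```text
time: 21.52
tool_pos: [498.3, 247.8, 154.9]
tcp_rot: [-3.141, -0.002, 0.22]
contact_force: [-0.4, -0.1, 1.1]
grip_width: 91.6
finger_force: 0.0
```

```bash
python3 - <<'E'
from h import *
o=bot.get_obs(); c=bot.capture("wrist"); P,ok=world(c,o); tab(c,P); cv2.imwrite("pics/w6.png",c["img"])
for d in bot.cut_out(c,"case")[:1]: print(rect(P,d["pixels"]&ok,4))
go(497.3,246.9,78,12.6)
E
```

```text
[562.  262.4 101.5 243.  169.  -77.5]
go [-1.7  0.8 77.4] turn -0.02
```

View pics/w6.png

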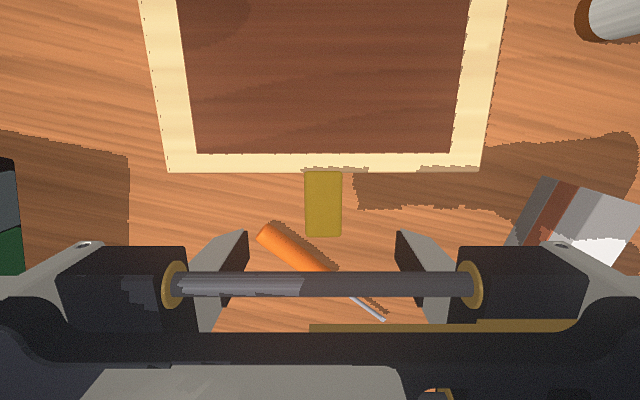

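The tab (column 323) is centred between the fingers (about 222 to 420). I'll go down and grip it.

{"api": "apply_moves", "payload": {
  "motion": "-0.0015 0.0008 0.03 0;0 0 0.03 0;0 0 0.012 0;0 0 0.005 0;0 0 0 0;0 0 0 0"
}}

```text
time: 22.38
tool_pos: [496.8, 246.7, 77.5]
tcp_rot: [-3.141, -0.002, 0.22]
contact_force: [0.4, -0.1, 0.9]
grip_width: 91.5
finger_force: 0.0
```

{"api": "apply_moves", "payload": {
  "motion": "0 0 0 0;0 0 0 0;0 0 0 0;0 0 0 0;0 0 0 0;0 0 0 0;0 0 0 0;0 0 0 0",
  "fingers": -1
}}

```text
time: 23.38
tool_pos: [496.1, 246.3, 76.4]
tcp_rot: [3.141, 0.0, 0.22]
contact_force: [-0.4, -0.7, 0.7]
grip_width: 29.9
finger_force: 30.0
```

```bash
cat >> h.py <<'E'
def arc(th0,th1,n):
    f=lambda t:np.array([-198*np.cos(t)+7*np.sin(t),198*np.sin(t)+7*np.cos(t)])
    p=np.array([f(np.radians(t)) for t in np.linspace(th0,th1,n+1)])
    for d in np.diff(p,axis=0): print("%.4f 0 %.4f 0;"%(d[0]/1e3,-d[1]/1e3),end=" ")
    print()
E
python3 - <<'E'
from h import *
arc(0,10,8);arc(10,34,8);arc(34,58,8);arc(58,60,2)
E
```

```text
0.0002 0 -0.0043 0; 0.0003 0 -0.0043 0; 0.0004 0 -0.0043 0; 0.0005 0 -0.0043 0; 0.0006 0 -0.0043 0; 0.0007 0 -0.0043 0; 0.0008 0 -0.0043 0; 0.0009 0 -0.0042 0; 
0.0024 0 -0.0101 0; 0.0030 0 -0.0099 0; 0.0035 0 -0.0098 0; 0.0040 0 -0.0096 0; 0.0045 0 -0.0094 0; 0.0050 0 -0.0091 0; 0.0054 0 -0.0088 0; 0.0059 0 -0.0085 0; 
0.0063 0 -0.0082 0; 0.0067 0 -0.0079 0; 0.0071 0 -0.0075 0; 0.0075 0 -0.0071 0; 0.0079 0 -0.0067 0; 0.0082 0 -0.0063 0; 0.0086 0 -0.0059 0; 0.0088 0 -0.0054 0; 
0.0030 0 -0.0017 0; 0.0030 0 -0.0016 0;
```

{"api": "apply_moves", "payload": {
  "motion": "0.0002 0 -0.0043 0;0.0003 0 -0.0043 0;0.0004 0 -0.0043 0;0.0005 0 -0.0043 0;0.0006 0 -0.0043 0;0.0007 0 -0.0043 0;0.0008 0 -0.0043 0;0.0009 0 -0.0042 0"
}}

```text
time: 24.38
tool_pos: [500.4, 247.3, 111.0]
tcp_rot: [3.141, 0.0, 0.22]
contact_force: [1.9, -2.7, -3.0]
grip_width: 29.8
finger_force: 30.0
```

{"api": "apply_moves", "payload": {
  "motion": "0.0024 0 -0.0101 0;0.0030 0 -0.0099 0;0.0035 0 -0.0098 0;0.0040 0 -0.0096 0;0.0045 0 -0.0094 0;0.0050 0 -0.0091 0;0.0054 0 -0.0088 0;0.0059 0 -0.0085 0"
}}

```text
time: 25.38
tool_pos: [533.5, 254.8, 186.4]
tcp_rot: [3.142, 0.0, 0.22]
contact_force: [1.3, -2.4, -4.6]
grip_width: 29.5
finger_force: 30.0
```

Forces stay low, so I'll continue to 60°.

{"api": "apply_moves", "payload": {
  "motion": "0.0063 0 -0.0082 0;0.0067 0 -0.0079 0;0.0071 0 -0.0075 0;0.0075 0 -0.0071 0;0.0079 0 -0.0067 0;0.0082 0 -0.0063 0;0.0086 0 -0.0059 0;0.0088 0 -0.0054 0"
}}

```text
time: 26.38
tool_pos: [593.1, 268.3, 241.1]
tcp_rot: [-3.141, 0.001, 0.22]
contact_force: [0.0, -0.9, -5.4]
grip_width: 29.7
finger_force: 30.0
```

{"api": "apply_moves", "payload": {
  "motion": "0.0030 0 -0.0017 0;0.0030 0 -0.0016 0;0 0 0 0;0 0 0 0"
}}

```text
time: 26.88
tool_pos: [598.6, 269.6, 244.2]
tcp_rot: [-3.141, -0.0, 0.22]
contact_force: [-0.1, 0.9, -4.2]
grip_width: 29.8
finger_force: 30.0
```

```bash
python3 - <<'E'
from h import *
o=bot.get_obs(); g=o["tool_pos"]+[0,0,19]; print(g,o["contact_force"],o["grip_width"])
a=np.radians(12.6); ax=np.array([np.cos(a),np.sin(a),0])
for n in ["scene","top"]:
    c=bot.capture(n); P,ok=world(c); cv2.imwrite(f"pics/{n}3.png",c["img"])
    for d in bot.cut_out(c,"lid_hinge")[:1]+bot.cut_out(c,"lid_tab")[:2]:
        m=cv2.erode((d["pixels"]&ok).astype(np.uint8),np.ones((5,5)))>0; q=P[m]; q=q[q[:,2]>115]
        if len(q)<100: continue
        x=q@ax; k=np.abs(x-np.median(x))<200
        # RANSAC plane
        rng=np.random.default_rng(0); best=None
        for _ in range(400):
            s=q[rng.choice(len(q),3)]; nn=np.cross(s[1]-s[0],s[2]-s[0]); L=np.linalg.norm(nn)
            if L<500: continue
            nn/=L; inl=np.abs((q-s[0])@nn)<3
            if best is None or inl.sum()>best.sum(): best=inl
        u=q[best]; nn=np.linalg.svd(u-u.mean(0),full_matrices=False)[2][2]
        print(n,round(d["p"],2),len(q),best.sum(),"tilt deg",round(np.degrees(np.arccos(abs(nn[2]))),1),np.round(nn,3))
    for d in bot.cut_out(c,"white_stone")[:1]: print(d["p"],d["point"],rect(P,d["pixels"]&ok))
E
```

```text
[598.63959248 269.5874904  263.21361563] [-0.06085281  0.91416591 -4.24805932] 29.829396945607588
scene 0.85 2446 2135 tilt deg 59.0 [0.837 0.186 0.515]
scene 0.78 2404 2097 tilt deg 59.2 [0.838 0.186 0.512]
0.96 [324.1, 193.3] [486.2 -14.4  76.1 151.8  52.5  -4.3]
top 0.67 334 327 tilt deg 58.9 [0.845 0.135 0.517]
top 0.67 380 372 tilt deg 58.8 [0.844 0.138 0.518]
0.9 [287.6, 219.7] [482.7 -16.1  75.2 149.7  50.1  -4. ]
```

View pics/scene3.png

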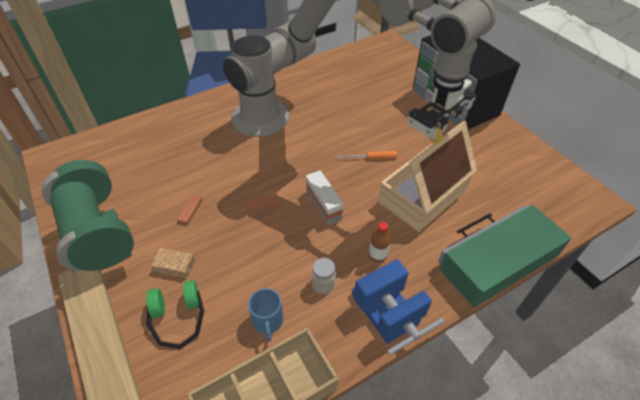

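The lid measures about 59° open in both cameras and the pile is still in place (324,195). I'll make a small nudge, let it settle, check and hand in.

{"api": "apply_moves", "payload": {
  "motion": "0.0013 0 -0.0007 0;0.0012 0 -0.0007 0;0 0 0 0;0 0 0 0;0 0 0 0;0 0 0 0"
}}

```text
time: 28.02
tool_pos: [601.2, 270.1, 245.6]
tcp_rot: [-3.141, -0.0, 0.22]
contact_force: [-2.0, 3.5, -3.6]
grip_width: 29.8
finger_force: 30.0
```

```bash
python3 - <<'E'
from h import *
c=bot.capture("scene"); P,ok=world(c); d=bot.cut_out(c,"lid_tab")[0]
m=cv2.erode((d["pixels"]&ok).astype(np.uint8),np.ones((5,5)))>0; q=P[m]; q=q[q[:,2]>115]
for _ in range(8):
    n=np.linalg.svd(q-q.mean(0),full_matrices=False)[2][2]; r=abs((q-q.mean(0))@n); q=q[r<max(3,np.percentile(r,90))]
print("tilt",np.degrees(np.arccos(abs(n[2]))),len(q)); o=bot.get_obs(); print(o["time"],o["tool_pos"],o["contact_force"],o["grip_width"],o["finger_force"])
print(bot.close_job())
E
```

```text
tilt 59.758826158042204 2074
28.125 [601.17195791 270.12555821 245.60926641] [-0.57956762  4.29616369 -5.14050332] 29.922936790634022 29.998982548713684
the job is handed in; nothing more can be done
None
```

The job is handed in at about 28 s: the brown stone is on the grey and the white on the brown, with edges flush to about 1 mm by camera, and the gripper still holds the lid by its yellow tab at a measured 59.8° open.

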